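# Slide a ridge cap onto the display rail and shut the keeper

### The job

The folded metal ridge cap standing on the display shelf belongs on the rail beside it: line it up and slide it off the shelf so that it hangs astride the rail with its whole length clear of the shelf. Then tip the keeper bar at the rail's end over until it lies fully shut behind the cap. Leave everything else on and around the stand where it is.

Things in the scene. Friction and masses are not known exactly. Their poses are not given: they have to be found in the camera images.
- stand: Fixed dark steel shelf with a round rail running on from its right edge. Origin on the table under the middle of that edge; x away from the robot, y left along the shelf, z up. mm: shelf top z 100, x +-110, y 0 to 290, no walls. Rail along x = 0, 12 thick, centre z 151.7, free round end at y = -6, to a post (24 wide, 164 high) at y = -209. Keeper hinge cheeks: x -92 to -68, y 3 to 33, top z 130
- cap: Loose grey sheet-metal ridge cap, a little house roof open below and at both ends, about 0.4 kg. mm: 110 long (its y), 100 wide (x), sheet 4; side walls 36 high, then two slopes to a ridge along y, underside 71 and top roll 84 above the lower edges. Origin: centre of underside, z up. Starts on the shelf, ridge underside 14 above the rail's top; hung on the rail, origin is at z 88
- keeper (a joint): Angle (rad) of the keeper, a 10 mm round steel bar hinged on the robot's side of the shelf near the rail's end. Axis: stand's y through its x -80, y 18, z 120 mm. 0 = open, leaning 0.25 towards the robot; 0.25 = upright; grows as it tips away from the robot; 1.82 = shut, level across the shelf 20 mm above it. Stays put near upright; falls shut once well past
- keeper_tip (a point): centre of the black ball (16 mm) on the keeper's tip, 112 mm from its hinge
- jar: bystander: small closed jar, 36 mm across, 50 mm high, standing on the stand's shelf at the far rear corner; origin at the centre of its underside
- small_carton: bystander: cardboard box 36 x 36 x 45 mm high on the stand's shelf at the near rear corner; origin at the centre of its underside
- low_bin: bystander: open red bin 120 x 100 x 50 mm high on the table under the rail; origin at the centre of its underside
- screw_carton: bystander: brown carton 90 x 70 x 60 mm high on the table to the left of the stand; origin at the centre of its underside
- white_carton: bystander: white carton 80 x 100 x 55 mm high on the table to the right, beyond the can; origin at the centre of its underside
- wrench: bystander: steel wrench 160 mm long lying on the table on the robot's side of the rail, to the right; origin under its middle, long axis x
- can: bystander: can 60 mm across, 90 mm high, on the table to the right of the rail; origin at the centre of its underside
Not all that is in view belongs to the job. What is shaped like the cap but pink or red is not meant.

How it is judged:
By the outcome, as a careful person would: the job done as asked, in the order asked, and still so for the second after the job is handed in, with the robot touching nothing.
It also fails if it takes over 72 s, if anything falls off the work surface, if the arm or the gripper's body presses on something with over 40 N, if the wrist force passes 120 N, or if a joint passes its speed limit or range.

### The arm

A 6-joint arm with a two-finger parallel gripper is mounted at the origin on the work surface. World frame = base frame: x ahead of the robot, y to its left, z up, the work surface at z = 0. Lengths are in mm, angles in rad, forces in N, time in s.
With the tool pointing down it reaches from about 275 to 825 mm from the base axis. Payload 4.9 kg.
Tool frame: the origin (TCP) lies at the very end of the fingers, on their centre line; the grasp point (between the pads) lies 19 mm behind it; z points along the fingers, y is the direction in which the jaws open and shut (so a half turn about z gives the same grasp; the last joint's range is limited). The gripper opens to 85 mm and grips with 20 to 120 N. Pads are 22 mm wide; open, the fingers measure 114 mm over their backs; the gripper's body (76 mm by 85 mm) begins 54 mm behind the grasp point. The pads swing forward as they close: fully open they stand 13 mm farther back than shut.
Start: joints at [-1.444, 0.326, -0.193, 1.052, 0, 1.437], TCP at [141.831, -531.416, 231.281] pointing down, gripper open.
Joint ranges: [-2.65, 2.65], [-0.97, 1.79], [-1.3, 1.35], [-1.93, 2.1], [-1.47, 1.37], [-3.14, 3.14]. Speed limits (rad/s): [2.57, 2.57, 3.14, 3.14, 3.14, 3.14].

### API

Orientations are given as [roll, pitch, yaw] about the fixed x, y, z axes, in that order (R = Rz(yaw) Ry(pitch) Rx(roll)).
In Python, from bench import bot, solve_ik, imaging gives the robot as it stands. Calls block until the motion is done:
- bot.move_ptp(position, orientation): joint-space move of the TCP to a pose.
- bot.movel(position, rot=None, max_speed=150, threshold=None): straight line of the TCP; rot=None keeps the orientation; max_speed is the mean speed in mm/s. With threshold (N) it stops when the force on the tool has changed by that much, and returns True; else False.
- bot.move_j(angles): joint-space move.
- bot.grip(opening, effort=None): opening from 0.0 (shut) to 1.0 (fully open); effort is the grip in N (None keeps the last); returns when the fingers have stopped.
- bot.dwell(seconds).
- solve_ik(position, orientation): joint angles nearest the present ones, or None.
- bot.get_state(): the state.
- imaging.capture(name): name is "scene" or "top" or "wrist"; returns the picture (480x640x3 uint8, blue, green, red); there is no depth.
- imaging.camera_model(name): a dict with "K" (3x3 intrinsics, pixels), "position" and "rotation" of the camera in the world. Camera axes: x right, y up, looking along -z (the intrinsics and any distortion apply to the point x, -y, -z); pixel columns grow to the right and rows downward; lengths in mm; the calibration is good to about 2 mm. The wrist camera is an equidistant fisheye: a pixel r from the principal point sees the ray r / f radians off the axis. A picture is of the moment at which its call begins: read the wrist's pose just before it. camera_model takes no time and is no camera call; for the wrist camera it gives the pose at the moment of the call.
A pose or a line that the arm cannot do raises bot.IKError and nothing moves.
- bot.sign_off(): hands the job in, once; it reports no verdict.
The state is a dict: "t": time; "qpos": joint angles; "joint_velocities": joint speeds; "effort": joint torques, N m; "tcp_pos": TCP position; "orientation": TCP orientation; "contact_force": force on the tool from outside, world axes, zero at the start; "wrist_torque": the same for the moment, N m; "opening": opening from 0.0 (shut) to 1.0 (fully open).
Only numpy, scipy, OpenCV 4.12 (cv2) and the standard library are available. Lean on these libraries where they do the work, as an engineer would, in place of code of your own. Each camera call takes 0.05 s, during which the arm holds its last target. There are 200 camera calls.

## Working session

There is one attempt and no reset: what is moved stays moved. The work goes in short steps, each a Python script; the robot and the scene stay as the last script left them, time stands still between calls to the robot, and variables do not carry over. Pictures are saved under pics/ and viewed, about 8 in all and at most 12, crops included, and the job is handed in when it is done.

```bash
ls; mkdir -p pics
python3 - <<'E'
from bench import bot, solve_ik, imaging
import cv2
for n in("scene","top"):
    cv2.imwrite(f"pics/{n}0.png",imaging.capture(n)); m=imaging.camera_model(n); print(n,m)
print(bot.get_state()["t"])
E
```

```text
pics
scene {'K': array([[492.42116201,   0.        , 319.03952197],
       [  0.        , 492.42116201, 247.07148836],
       [  0.        ,   0.        ,   1.        ]]), 'position': array([1200.05239771,  823.12900578,  845.85062714]), 'rotation': array([ 0.98694894, -0.02004585,  2.43896596])}
top {'K': array([[605.75550909,   0.        , 320.05876831],
       [  0.        , 605.75550909, 239.56452924],
       [  0.        ,   0.        ,   1.        ]]), 'position': array([ 416.64931519,   13.21296418, 1497.96564451]), 'rotation': array([ 0.06597037,  0.00958008, -1.55404429])}
0.1
```

View pics/scene0.png

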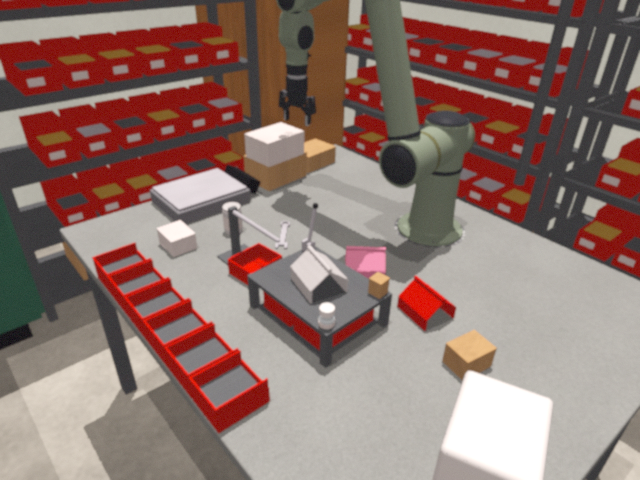

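View pics/top0.png

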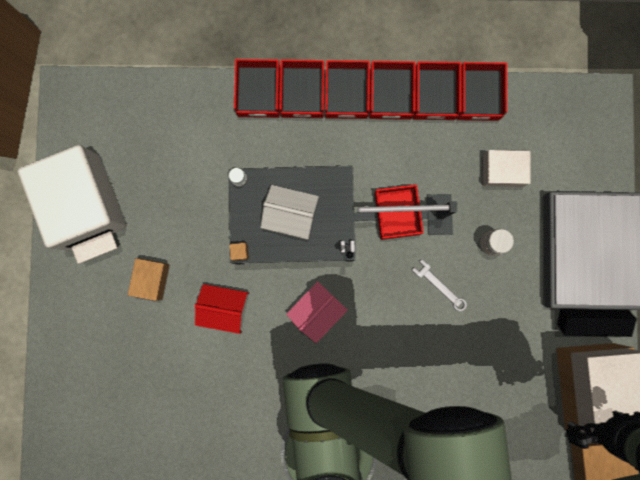

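Three roof shapes (top picture): grey at (290,211) on the shelf, red at (221,307), and pink at (316,312). The grey one fits, since it's grey sheet metal standing on the dark shelf. I'll confirm that with a crop and measure in the same step.

```bash
cat > h.py <<'E'
import numpy as np, cv2
from scipy.spatial.transform import Rotation as R
from bench import bot, solve_ik, imaging
def ray(n,uv,m=None):
    m=m or imaging.camera_model(n);K=m["K"];u=np.atleast_2d(np.array(uv,float))
    d=np.c_[(u[:,0]-K[0,2])/K[0,0],-(u[:,1]-K[1,2])/K[1,1],-np.ones(len(u))]
    if n=="wrist":
        a=d[:,:2];r=np.linalg.norm(a,axis=1);s=np.sinc(r/np.pi)
        d=np.c_[a*s[:,None],-np.cos(r)]
    return m["position"],R.from_euler("xyz",m["rotation"]).apply(d)
def plane(n,uv,z,m=None):
    p,d=ray(n,uv,m);return p+d*((z-p[2])/d[:,2])[:,None]
def tri(uv1,uv2,a="top",b="scene"):
    p,d=ray(a,uv1);q,e=ray(b,uv2);d,e=d[0],e[0]
    s=np.linalg.lstsq(np.c_[d,-e],q-p,rcond=None)[0];x,y=p+d*s[0],q+e*s[1]
    return (x+y)/2,np.linalg.norm(x-y)
E
python3 - <<'E'
from h import *
t=cv2.imread("pics/top0.png");s=cv2.imread("pics/scene0.png")
cv2.imwrite("pics/crop1.png",np.vstack([cv2.resize(t[155:275,220:460],None,fx=3.3,fy=3.3,interpolation=cv2.INTER_CUBIC)[:396,:780],np.zeros((1,780,3),np.uint8)]))
c=cv2.resize(s[190:350,220:400],None,fx=3.6,fy=3.6,interpolation=cv2.INTER_CUBIC);cv2.imwrite("pics/crop2.png",c)
g=cv2.cvtColor(t,cv2.COLOR_BGR2HSV)
print(t[170:260:20,240],t[190,300],t[220,300],t[150,300])
v=t.max(2)
# shelf mask: dark
m=(v<85).astype(np.uint8);m[:,400:]=0;m[:150]=0;m[280:]=0;m[:,:200]=0
m=cv2.morphologyEx(m,cv2.MORPH_CLOSE,np.ones((5,5)))
for k in cv2.findContours(m,0,2)[0]:
    if cv2.contourArea(k)>2000:
        b=cv2.boxPoints(cv2.minAreaRect(k));print(b, plane("top",b,100)[:,:2].round(1))
# cap: bright inside the shelf
m=((v>130)).astype(np.uint8);m[:175]=0;m[245:]=0;m[:,:255]=0;m[:,325:]=0
for k in cv2.findContours(m,0,2)[0]:
    if cv2.contourArea(k)>800:
        b=cv2.boxPoints(cv2.minAreaRect(k));print("cap",cv2.contourArea(k),b,plane("top",b,136)[:,:2].round(1))
E
```

```text
[[223 231 227]
 [ 76  78  76]
 [ 76  78  75]
 [ 68  70  67]
 [ 83 134 182]] [80 84 80] [168 178 184] [115 124 123]
[[227.34488 167.86208]
 [379.0098  163.68782]
 [381.66562 260.18353]
 [230.0007  264.3578 ]] [[ 673.   247.4]
 [ 688.1 -106.2]
 [ 463.4 -114.7]
 [ 448.   235.2]]
cap 2094.5 [[258.20642 226.89853]
 [268.6626  183.7667 ]
 [318.0338  195.73547]
 [307.57764 238.86731]] [[532.8 167.9]
 [631.4 146.5]
 [605.8  34. ]
 [507.5  55.9]]
```

View pics/crop1.png

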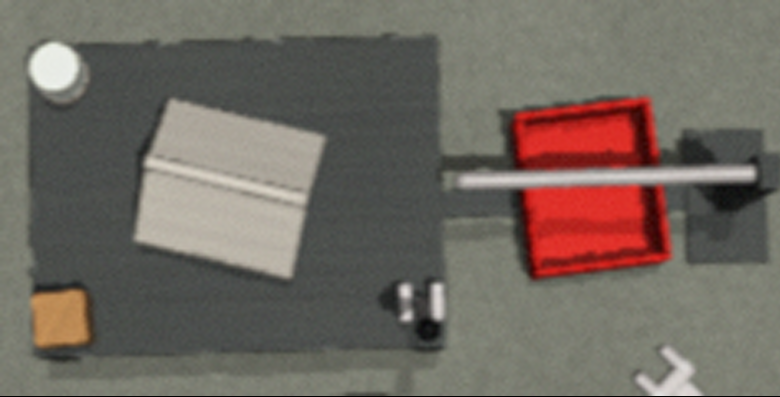

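View pics/crop2.png

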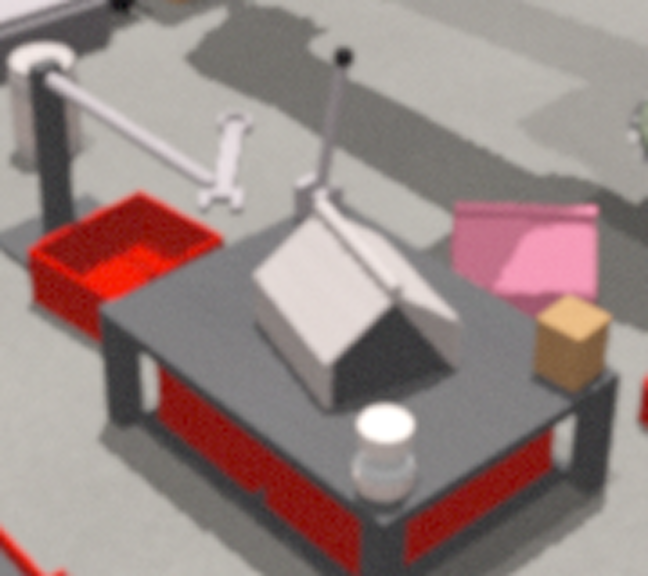

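Both crops confirm the grey cap on the shelf: its roll runs from (264,204) to (312,216) in the top picture. The rail runs from (359,210) to (449,207), and the keeper's ball is at (350,255) top and (315,206) scene. Now to refine these to sub-pixel.

Run:
```python
from h import *
C=plane("top",[(352.7,166.2),(354.2,260.8),(228.5,167.7),(230.3,262)],100)
print("shelf",C[:,:2].round(1), "edge len",np.linalg.norm(C[0]-C[1]),np.linalg.norm(C[0]-C[2]),"mid",(C[0]+C[1])[:2]/2)
r=plane("top",[(359.4,210.2),(449.4,207.4)],155);print("rail",r.round(1),np.linalg.norm(r[0]-r[1]))
d=r[0]-r[1];print("rail dir yaw (stand y)",np.degrees(np.arctan2(d[1],d[0]))-90)
d=C[2:]-C[:2];print("shelf yaw",np.degrees(np.arctan2(d[:,1],d[:,0]))-90)
c=plane("top",[(264.2,203.8),(312.4,215.6)],184);d=c[0]-c[1];print("ridge",c.round(1),c.mean(0),np.linalg.norm(d),np.degrees(np.arctan2(d[1],d[0]))-90)
print("ridge end tri",tri((264.2,203.8),(220+398/3.6,190+287/3.6)),tri((312.4,215.6),(220+318/3.6,190+195/3.6)))
print("ball",tri((349.7,254.7),(315.3,205.8)))
```

```text
shelf [[681.3 -45. ]
 [461.  -51.4]
 [673.4 244.7]
 [453.5 234.7]] edge len 220.44133938130705 289.85127377170653 mid [571.14214099 -48.22237036]
rail [[ 572.1  -59.   155. ]
 [ 581.5 -259.   155. ]] 200.26897725825975
rail dir yaw (stand y) 2.6891820460164695
shelf yaw [1.5556125  1.49792479]
ridge [[579.6 150.6 184. ]
 [555.3  44.8 184. ]] [567.43676275  97.69939644 184.        ] 108.49142217863616 -12.909824732985513
ridge end tri (array([579.63283275, 151.24834403, 180.62890003]), np.float64(0.938302959409988)) (array([555.93142015,  44.03650391, 186.07726851]), np.float64(2.2223764081236848))
ball (array([469.41378544, -35.77616571, 229.42461993]), np.float64(0.1847188351388764))
```

Run:
```python
from h import *
s=bot.get_state();p=s["tcp_pos"];print(s["orientation"])
for psi in(77.1,-102.9): print(psi,solve_ik([567.4,97.7,320],[np.pi,0,np.radians(psi)]))
bot.movel([p[0],p[1],340])
for psi in(77.1,-102.9):
    q=solve_ik([567.4,97.7,320],[np.pi,0,np.radians(psi)])
    q2=solve_ik([574,-140,165],[np.pi,0,np.radians(psi+15)])
    print(psi,q,q2)
    if q is not None and q2 is not None and abs(q[5])<2.6 and abs(q2[5])<2.6: break
bot.move_ptp([567.4,97.7,320],[np.pi,0,np.radians(psi)])
bot.grip(0.4,40)
import pickle
m=imaging.camera_model("wrist");im=imaging.capture("wrist");cv2.imwrite("pics/w1.png",im);pickle.dump(m,open("w1.pkl","wb"))
s=bot.get_state();print(m,s["tcp_pos"],s["t"],s["contact_force"],psi,s["opening"])
```

```text
[-3.14007897e+00 -2.39611878e-04  2.60763403e-01]
77.1 [0.04233282 0.33597934 0.04726294 1.28207992 0.         1.83827662]
-102.9 [ 0.04233282  0.33597934  0.04726294  1.28207992  0.         -1.30331603]
77.1 [0.04233282 0.33597934 0.04726294 1.28207992 0.         1.83827662] [-0.3641273   0.45043955 -0.18163848  0.93871829  0.          1.17001711]
{'K': array([[371.64829954,   0.        , 325.08289954],
       [  0.        , 371.64829954, 236.1762149 ],
       [  0.        ,   0.        ,   1.        ]]), 'position': array([584.42318442, 170.96559546, 463.7914408 ]), 'rotation': array([-2.98907208e-01,  2.80106009e-04, -2.25143756e-01])} [567.38656759  97.69792827 320.00245687] 4.2583 [0.53100267 0.50979219 0.23203945] 77.1 0.3981037923466206
```

View pics/w1.png

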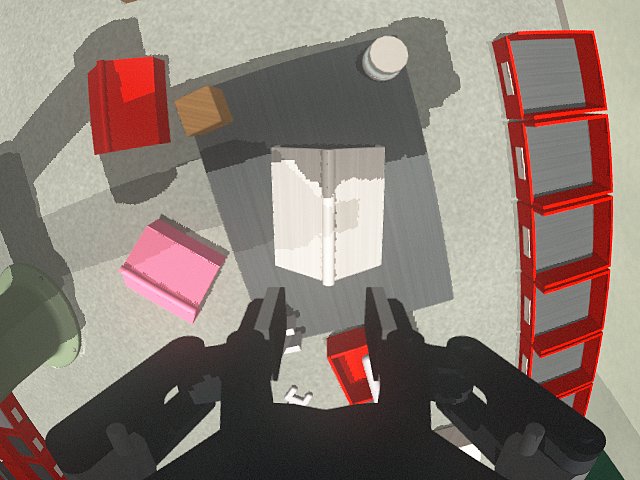

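Wrist picture: the roll runs from (329,149) to (328,284), centred between the fingers at (283,300) and (367,300). The far right shelf corner is at (453,297), far rear about (393,38). I'll check these against the top-view numbers, then descend.

Run:
```python
from h import *
import pickle
m=pickle.load(open("w1.pkl","rb"))
c=plane("wrist",[(329,149),(328,284)],182,m);d=c[0]-c[1];print("ridge",c.round(1),c.mean(0),np.linalg.norm(d),np.degrees(np.arctan2(d[1],d[0]))-90)
k=plane("wrist",[(453,297),(421,130)],100,m);d=k[1]-k[0];print("far edge",k.round(1),np.degrees(np.arctan2(d[1],d[0]))-90)
c0=c.mean(0)
ridge=np.degrees(np.arctan2((c[0]-c[1])[1],(c[0]-c[1])[0]))-90
# average of the two measurements
P=(c0[:2]+[567.4,97.7])/2; yaw=(ridge-12.9)/2; print(P,yaw)
if np.linalg.norm(c0[:2]-[567.4,97.7])<8 and abs(ridge+12.9)<3:
    ori=[np.pi,0,np.radians(90+yaw)]
    bot.movel([*P,215],ori)
    print("hit",bot.movel([*P,175],ori,max_speed=40,threshold=6))
    s=bot.get_state();print(s["tcp_pos"],s["contact_force"],s["t"])
    bot.grip(0.0,50);s=bot.get_state();print(s["opening"],s["contact_force"],s["tcp_pos"])
    m=imaging.camera_model("wrist");cv2.imwrite("pics/w2.png",imaging.capture("wrist"));pickle.dump(m,open("w2.pkl","wb"))
```

```text
ridge [[583.2 152.6 182. ]
 [558.   45.3 182. ]] [570.60463704  98.94929161 182.        ] 110.26213636237289 -13.172636683205027
far edge [[684.9 -41.3 100. ]
 [676.  147.4 100. ]] 2.70448698094539
[569.00231852  98.3246458 ] -13.036318341602513
hit False
[569.23563386  98.32996568 175.29820882] [0.92965493 0.05449107 0.13203461] 6.2583
-0.002992555868043172 [ 1.11463826 -0.11737017  2.15648067] [569.60932622  98.29822969 175.46509366]
```

Run:
```python
from h import *
a=cv2.imread("pics/w2.png")[100:440,200:460];b=imaging.capture("scene")[200:310,260:370]
cv2.imwrite("pics/c3.png",np.hstack([cv2.resize(a,(390,510)),cv2.resize(b,(400,510),interpolation=cv2.INTER_CUBIC)]))
```

```text
(no output)
```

View pics/c3.png

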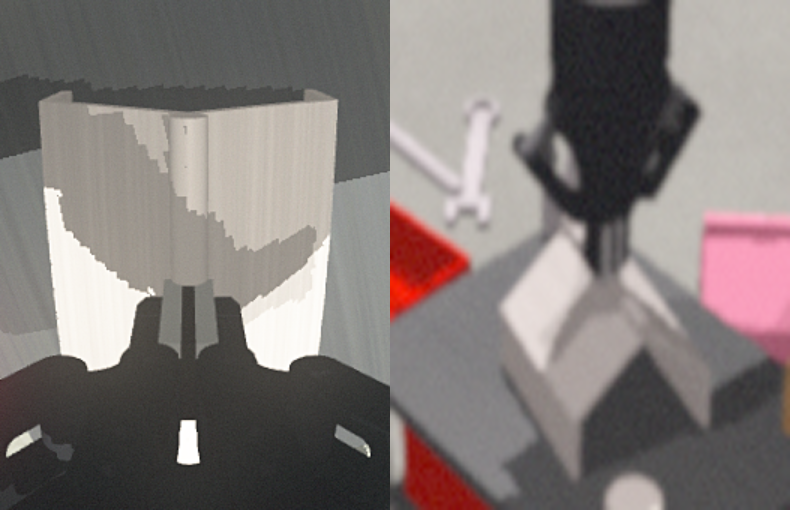

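The state says shut, yet the tips (z 175) lie below the roll's top (184). I'll lift a little and see whether the force shows the weight.

Run:
```python
from h import *
s=bot.get_state();f0=np.array(s["contact_force"]);p=s["tcp_pos"];print(s["opening"])
bot.movel([p[0],p[1],p[2]+3],max_speed=20);bot.dwell(.3)
s=bot.get_state();print(s["opening"],np.array(s["contact_force"])-f0,s["wrist_torque"],s["tcp_pos"])
a=imaging.capture("wrist")[100:440,200:460]
b=cv2.imread("pics/w2.png")[100:440,200:460]
print(cv2.absdiff(a,b)[:120].mean())
```

```text
0.0007421864706110925
-0.0036974780534222798 [-0.83902689  0.59091388 -2.66664698] [-0.0228521  -0.00096754  0.02706223] [569.44519698  98.29899312 178.3012664 ]
4.262606837606838
```

The weight didn't come up. The tips splay on the roll, so the pinch can't carry it, but it may still serve for turning and dragging on the shelf. I'll pinch as low as possible and turn it in line.

Run:
```python
from h import *
import pickle
p=np.array([569.5,98.3]);o=lambda y:[np.pi,0,np.radians(90+y)]
bot.grip(0.3,30)
print("hit",bot.movel([*p,173.5],o(-13),max_speed=15,threshold=6))
s=bot.get_state();print(s["tcp_pos"],s["contact_force"])
bot.grip(0.0,30);s=bot.get_state();print(s["opening"],s["contact_force"],s["tcp_pos"])
z=s["tcp_pos"][2]
for k in (1,2,3): bot.movel([569.5-.73*k,98.3,z],o(-13+5.1*k),max_speed=8)
s=bot.get_state();print(s["contact_force"],s["wrist_torque"],s["tcp_pos"],s["t"])
m=imaging.camera_model("wrist");im=imaging.capture("wrist");cv2.imwrite("pics/w3.png",im);pickle.dump(m,open("w3.pkl","wb"))
t=imaging.capture("top");cv2.imwrite("pics/top3.png",t)
cv2.imwrite("pics/c4.png",np.hstack([cv2.resize(im[100:420,200:460],(390,480)),cv2.resize(t[150:270,220:320],(400,480),interpolation=cv2.INTER_CUBIC)]))
```

```text
hit False
[569.40856714  98.30237546 173.35402649] [-0.57015504  0.06319688  0.12736628]
-0.00029279179939402107 [-2.27465711 -0.73919291  8.0834774 ] [570.49208617  98.39812566 175.31462213]
[ 0.55267849 -0.75119641  2.23285517] [-0.01436197 -0.25466689  0.03054127] [567.67518654  98.28732945 175.49272507] 9.5833
```

View pics/c4.png

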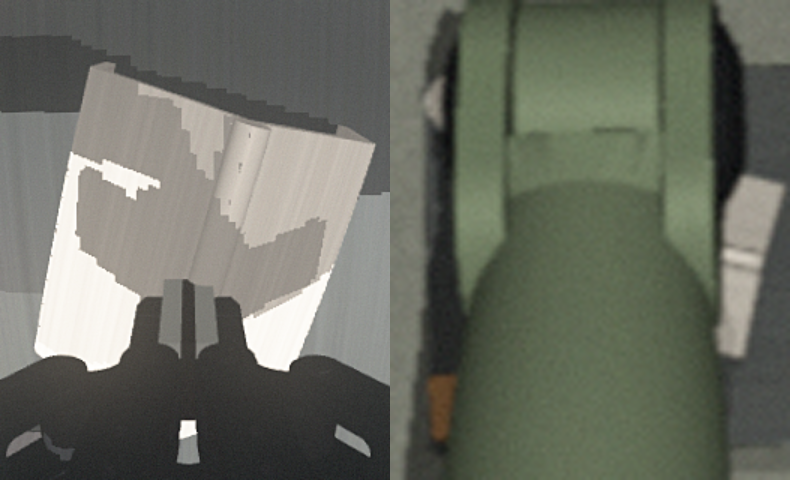

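The cap hasn't turned: the tips only ride on top of the roll. New plan: reach behind it with the jaws spread and the tool tilted, then push both rear slope edges at once. That two-point push steers the cap. I'll do the arc into line first, then check.

```bash
cat >> h.py <<'E'
B=np.radians(25)
u=lambda a:np.array([-np.sin(a),np.cos(a)])
ori=lambda a:[np.pi,B,np.pi/2+a]
YS=np.radians(2.3)
railx=lambda y:574.1-.0402*(y+59)
E
python3 - <<'E'
from h import *
print("jar",plane("top",[(237,176)],150),"carton",plane("top",[(238,251)],145))
c=np.array([569.5,98.3]);a0=np.radians(-13);rear=c+55*u(a0)
# arc 90 mm then straight
pts=[];L=90;n=12;a=a0
r=c.copy()
for i in range(n):
    a=a0+(YS-a0)*(i+.5)/n; r=r-u(a)*L/n; an=a0+(YS-a0)*(i+1)/n
    pts.append((r+55*u(an),an,r.copy()))
print("arc end centre",r,"rail there",railx(r[1]))
wp=[(rear+28*u(a0),a0)]+[(p[0],p[1]) for p in pts]+[(r+55*u(YS)-u(YS)*k,YS) for k in(50,100,150)]
print([None if solve_ik([*p,112],ori(b)) is None else np.round(solve_ik([*p,112],ori(b)),2).tolist() for p,b in wp[::4]])
s=bot.get_state();q=s["tcp_pos"]
bot.movel([q[0],q[1],260]); bot.grip(.75,30)
p=wp[0][0]
bot.move_ptp([*p,260],ori(a0))
print("hit",bot.movel([*p,112],max_speed=80,threshold=8))
s=bot.get_state();print(s["tcp_pos"],s["contact_force"],s["t"])
m=imaging.camera_model("wrist");im=imaging.capture("wrist");cv2.imwrite("pics/w5.png",im)
E
```

```text
jar [[645.7022063  216.78087483 150.        ]] carton [[477.19628811 210.92279557 145.        ]]
arc end centre [561.13318409   8.95622512] rail there 571.3681597501717
[[0.35, 0.75, 0.12, 1.19, -0.36, 2.19], [0.29, 0.65, -0.06, 1.05, -0.4, 2.03], [0.25, 0.59, -0.17, 0.94, -0.42, 1.9], [0.21, 0.54, -0.26, 0.84, -0.43, 1.76]]
hit False
[588.44810105 179.25442763 112.46244443] [ 0.4233204   0.82125982 -0.99284474] 13.6667
```

View pics/w5.png

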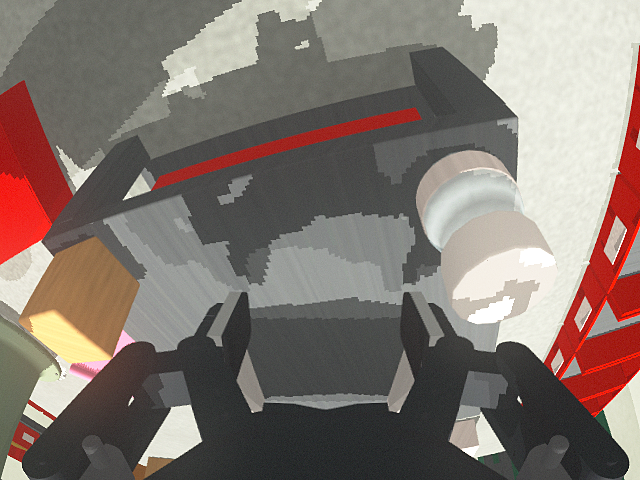

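The cap's rear opening is ahead of the fingers, its walls at (250,390) and (400,390). The jar at (495,240) and the carton at (80,300) are clear. Now a gentle S-curve push to get it in line.

Run:
```python
from h import *
import pickle
c=np.array([569.5,98.3]);a0=np.radians(-13);pk=YS+np.radians(6)
f=lambda s: np.interp(s,[0,60,100],[a0,pk,YS])
bot.movel([*(c+61*u(a0)),112],ori(a0),max_speed=60,threshold=15)
r=c.copy();N=13;st=100/N;mx=0
for i in range(N):
    r=r-u(f((i+.5)*st))*st;a=f((i+1)*st)
    h=bot.movel([*(r+55*u(a)),112],ori(a),max_speed=45,threshold=20)
    fc=bot.get_state()["contact_force"];mx=max(mx,np.linalg.norm(fc))
    if h: print("stopped",i,fc);break
s=bot.get_state();print(r,railx(r[1]),s["tcp_pos"],s["contact_force"],mx,s["t"])
pickle.dump(r,open("r.pkl","wb"))
m=imaging.camera_model("wrist");im=imaging.capture("wrist");cv2.imwrite("pics/w6.png",im);pickle.dump(m,open("w6.pkl","wb"))
t=imaging.capture("top");sc=imaging.capture("scene");cv2.imwrite("pics/top6.png",t);cv2.imwrite("pics/sc6.png",sc)
cv2.imwrite("pics/c6.png",np.hstack([cv2.resize(t[160:270,250:370],(400,366),interpolation=cv2.INTER_CUBIC),cv2.resize(sc[190:310,220:350],(400,366),interpolation=cv2.INTER_CUBIC)]))
```

```text
[570.75722115  -1.12062108] 571.7732489674062 [568.64448093  53.2876552  112.01001919] [0.01799778 0.11702703 0.10476662] 1.692219237110587 18.6417
```

View pics/c6.png

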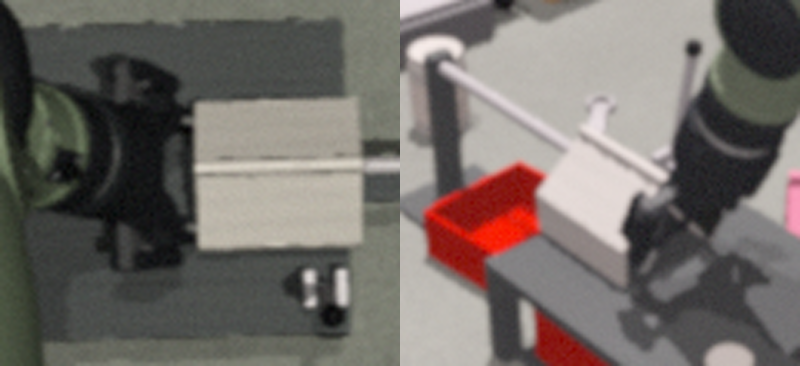

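It's in line: the ridge at (195–360,166) continues into the rail at (365–400,164), and the push force was under 2 N. Now out onto the rail.

Run:
```python
from h import *
import pickle
r=pickle.load(open("r.pkl","rb"));o=np.array([573,-48.]);mx=0
y0=(r-o)@u(YS);print("stand y of centre",y0)
for k in np.arange(y0-9,-88,-9).tolist()+[-88]:
    z=np.interp(-k,[-12,2,50,62],[112,123,114,108])
    y=o[1]+k*np.cos(YS);P=np.array([railx(y),y])+55*u(YS)
    h=bot.movel([*P,z],ori(YS),max_speed=45,threshold=20)
    fc=bot.get_state()["contact_force"];mx=max(mx,np.linalg.norm(fc))
    if h: print("stopped",k,fc);break
s=bot.get_state();print(s["tcp_pos"],s["contact_force"],mx,s["t"])
t=imaging.capture("top");sc=imaging.capture("scene");cv2.imwrite("pics/top7.png",t);cv2.imwrite("pics/sc7.png",sc)
cv2.imwrite("pics/c7.png",np.hstack([cv2.resize(t[160:270,320:460],(400,314),interpolation=cv2.INTER_CUBIC),cv2.resize(sc[180:290,210:350],(400,314),interpolation=cv2.INTER_CUBIC)]))
```

```text
stand y of centre 46.931619399202084
[575.19370365 -81.61740564 108.36770291] [-0.23551408  0.84131726 -0.12756576] 2.506819701791374 24.1417
```

View pics/c7.png

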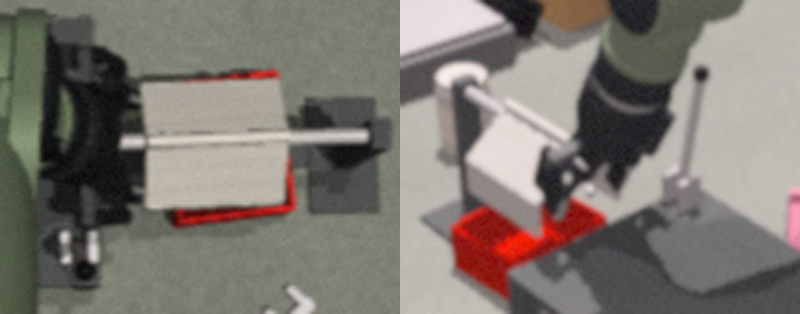

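The cap hangs astride the rail: the picture shows clear space between its rear edge (370 px) and the shelf edge (353 px). I'll withdraw backwards and up, then push the keeper over with shut fingers.

Run:
```python
from h import *
s=bot.get_state();p=np.array(s["tcp_pos"])
b=p[:2]+35*u(YS)
bot.movel([*b,p[2]],max_speed=60);bot.movel([*b,300],max_speed=200)
bot.grip(0,30)
o=[np.pi,0,np.pi/2+YS]
bot.move_ptp([420,-35,300],o)
bot.movel([420,-35,192],o)
F=[]
for x,z in((450,192),(475,192),(495,190),(515,186),(535,182),(550,178)):
    h=bot.movel([x,-35,z],o,max_speed=50,threshold=15)
    F.append(np.round(bot.get_state()["contact_force"],1).tolist())
    if h: print("stop",x);break
print(F)
bot.dwell(.6)
bot.movel([550,-35,290],o)
bot.move_ptp([400,-250,330],o)
s=bot.get_state();print(s["tcp_pos"],s["t"])
t=imaging.capture("top");sc=imaging.capture("scene");cv2.imwrite("pics/top8.png",t);cv2.imwrite("pics/sc8.png",sc)
cv2.imwrite("pics/c8.png",np.hstack([cv2.resize(t[150:270,220:460],(400,200),interpolation=cv2.INTER_CUBIC),np.zeros((200,1,3),np.uint8),cv2.resize(t[150:270,330:410],(133,200))]) if 0 else np.vstack([cv2.resize(t[150:275,220:460],(576,300),interpolation=cv2.INTER_CUBIC),cv2.resize(sc[190:320,210:460],(576,300),interpolation=cv2.INTER_CUBIC)]))
```

```text
[[-1.5, 2.6, 10.8], [0.7, 5.3, 13.6], [-0.1, 0.5, 0.6], [0.3, 0.3, -0.2], [0.1, -0.3, -0.4], [-0.7, 0.5, 1.4]]
[ 400.33733391 -249.45559989  329.55031062] 34.2833
```

View pics/c8.png

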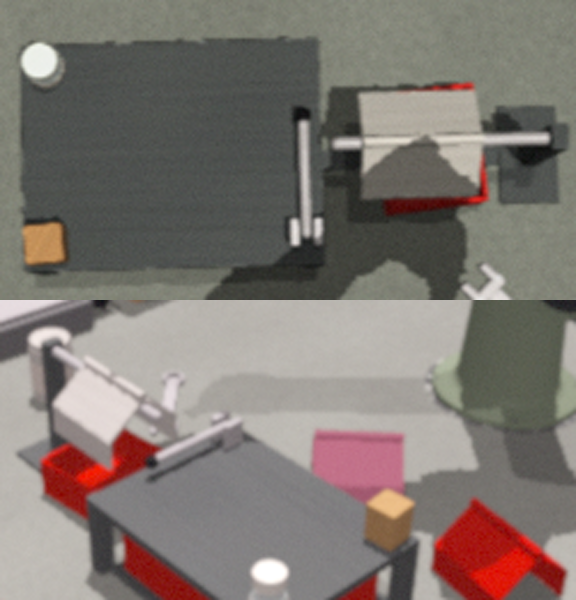

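Top half: the keeper lies across the shelf with its ball at (345,198) in the full picture, and the cap hangs on the rail clear of the shelf. Final numeric checks: ball height, ridge height and whether the bystanders moved.

Run:
```python
from h import *
t=cv2.imread("pics/top8.png");sc=cv2.imread("pics/sc8.png");t0=cv2.imread("pics/top0.png")
b,e=tri((220+301/2.4,150+115/2.4),(210+153/2.304,190+162/2.308))
o=np.array([573,-48]);st=lambda p:[(p[:2]-o)@np.array([np.cos(YS),np.sin(YS)]),(p[:2]-o)@u(YS)]
print("ball",b.round(1),e,"stand",np.round(st(b),1),"want 32,18,120")
for z,n,uv in((170,"ridge rear",(220+360/2.4,150+143/2.4)),(170,"ridge front",(220+481/2.4,150+138/2.4))):
    p=plane("top",[uv],z)[0];print(n,np.round(st(p),1))
for n,uv2,uv1 in(("ridge rear",(210+133/2.304,190+105/2.308),(220+360/2.4,150+143/2.4)),):
    print(n,tri(uv1,uv2))
def cen(im,roi,f):
    x0,y0,x1,y1=roi;M=cv2.moments(f(im[y0:y1,x0:x1].astype(int)).astype(np.uint8),True);return round(M["m10"]/M["m00"],1),round(M["m01"]/M["m00"],1)
br=lambda a:a.min(2)>150
og=lambda a:(a[...,2]-a[...,0])>50
for n,roi,f in(("jar",(225,160,250,192),br),("scarton",(225,238,252,265),og),("screw",(120,250,175,305),og),("wrench",(410,255,470,315),br),("can",(480,222,518,260),br),("white",(475,145,535,190),br)):
    print(n,cen(t0,roi,f),cen(t,roi,f))
red=lambda a:(a[...,2]-a[...,0])>100
print("bin near edge",cen(t0,(370,228,430,245),red),cen(t,(370,228,430,245),red),bot.get_state()["contact_force"])
```

```text
ball [603.7 -28.3 119.6] 0.6683449812022216 stand [31.5 18.4] want 32,18,120
ridge rear [ -2.2 -33.4]
ridge front [  -0.3 -144.4]
ridge rear (array([579.18755968, -86.81667836, 155.04988905]), np.float64(13.539874743436464))
jar (11.0, 14.9) (11.0, 14.9)
scarton (12.7, 13.2) (12.8, 13.1)
screw (25.5, 29.2) (25.6, 29.2)
wrench (29.2, 29.9) (27.6, 28.9)
can (21.3, 18.6) (21.4, 18.6)
white (34.3, 21.4) (34.4, 21.4)
bin near edge (28.7, 3.9) (49.4, 3.7) [-0.50236375 -0.67839724 -0.06391279]
```

Run:
```python
from h import *
bot.dwell(.3);bot.sign_off()
```

```text
the job is handed in; nothing more can be done
```

The cap now hangs astride the rail, clear of the shelf, and the keeper bar lies shut behind it. I handed the job in at about 35 s of the 72 s allowed.

**How it went:** My first plan, pinching the cap's ridge roll, failed twice because the fingertips only rode on top of it. I then spread the jaws and pushed the cap from behind with both fingers. That turned it into line and slid it off the shelf onto the rail, with at most 2.5 N measured. Last, I tipped the keeper over with shut fingers. The tool read about 14 N, mostly upward, as they pushed on the keeper.

**Last checks:**
- **Keeper:** the ball measured (31.5, 18.4, 119.6) in the stand's frame, against (32, 18, 120) for fully shut.
- **Cap:** it spans about y -33 to -144 and sits within about 2 mm of the rail line, so its whole length is off the shelf and short of the post.
- **Bystanders:** the jar, small carton, screw carton, white carton and can are unchanged to 0.1 px.

**Checks that disagreed:**
- **Wrench:** its mask moved 1–2 px, probably from the changed shadow.
- **Bin:** its near-edge mask shifted by about 20 px because the cap now covers part of it; its visible corner is still at the same pixel, (422, 233).
- **Cap height:** a two-view check of the ridge's rear end disagreed by 13.5 mm, most likely because I picked a poor pixel in the scene picture. I judged that it hangs on the rail from the pictures, not from a measured height.

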